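# Index the candle turntable to its third stop and hold it

### The job

Stand the tall white candle tin upright in the ring seat of the grey indexing turntable and let go of it. Then take hold of the turntable's black bar knob, turn it clockwise from its rest mark, counting the clicks, to the third stop and no farther, and finish while holding it there: the knob is sprung and runs back if it is let go. Leave the other things on the table where they are.

Things in the scene. Friction and masses are not known exactly. Their poses are not given: they have to be found in the camera images.
- tall_candle_center (a point): Loose tall white candle tin, an upright cylinder 56 mm in diameter, 70 mm high, 105 to 210 g, on a framed plywood board with a low candle tin and a bead pot (any of three places, over 100 mm apart). Point at its centre, 35 mm above its underside; z up along its axis. The board's floor is 6 mm above the table, its frame 14 mm.
- indexer: Grey housing of the indexing turntable, a fixed box 170 mm (its x) by 300 mm (its y) by 36 mm high, carrying an aluminium platter at its -y end and the knob at its +y end, 160 mm apart. Origin: centre of its underside, on the table; z up.
- seat (a point): Centre of the ring seat's floor, on top of the aluminium platter (150 mm in diameter), 46 mm above the table. The ring round it is 66 mm in inner diameter, 74 mm in outer diameter and stands 8 mm above this floor. z up. The platter turns with the knob, by the same angle and in the same sense, about this point's vertical axis.
- knob_grip (a point): On the knob's vertical axis at grip height, 69 mm above the table, 14 mm below the knob's top. Black upright bar, 46 mm long (this frame's x), 14 mm thick (its y), 34 mm high, on a skirt 46 mm across whose top is 49 mm above the table. A white line on top points to this frame's -x: at rest along the housing's -x, to a long mark; dots follow clockwise at the stops. z up; turns with the knob.
- knob (a joint): Knob angle in rad: 0 at rest (end stop), growing clockwise seen from above, to 2.0 at most. A click stop every 0.4: first 0.4, second 0.8, third 1.2. A return spring resists with 0.07 N m at rest, 0.15 at the third stop; clicks add a ripple of +-0.06 N m, resisting most 0.1 rad past a stop, least 0.1 rad before the next; friction 0.015 N m. Let go, it runs back to rest.
- tall_candle: The same tall candle tin; origin at the centre of its underside.
- platter: The aluminium platter, which carries the ring seat: origin on its axis, 10 mm below the seat's floor.
- low_candle_center (a point): Bystander: loose low white candle tin, 60 mm in diameter, 28 mm high; point at its centre.
- bead_pot_center (a point): Bystander: loose clear pot of red beads, 60 mm in diameter at the rim, 34 mm high; point at its centre.
- phone: Bystander: phone lying flat, 74 x 150 x 9 mm; origin under its centre.
- glue: Bystander: white glue bottle, 40 mm in diameter, 120 mm high; origin under its centre.
- brush: Bystander: flat brush 170 mm long, lying; origin under its middle.
- tape: Bystander: cardboard disc 70 mm in diameter, 22 mm high; origin under its centre.
- card_box: Bystander: small carton 90 x 60 x 45 mm; origin under its centre.
There are look-alikes about, which are no part of the job. Leave any pink or purple look-alike of the tall_candle alone.

How it is judged:
By the outcome, as a careful person would: the job done as asked, in the order asked, and still so for the second after the job is handed in, while the arm keeps its last pose, push and grip.
It also fails if it takes over 45 s, if anything falls off the work surface, if the arm or the gripper's body presses on something with over 40 N, if the wrist force passes 120 N, or if a joint passes its speed limit or range.

### The arm

A 6-joint arm with a two-finger parallel gripper is mounted at the origin on the work surface. World frame = base frame: x ahead of the robot, y to its left, z up, the work surface at z = 0. Lengths are in mm, angles in rad, forces in N, time in s.
With the tool pointing down it reaches from about 300 to 875 mm from the base axis. Payload 6.4 kg.
Tool frame: the origin (TCP) lies where the fingers leave the gripper's body, on its centre line; the fingertips stand 73 mm ahead of it and the grasp point (between the pads) lies 54 mm ahead of it; z points along the fingers, y is the line along which they close (so a half turn about z gives the same grasp; the last joint's range is limited). The gripper opens to 85 mm and grips with 20 to 120 N. Pads are 22 mm wide; open, the fingers measure 114 mm over their backs; the gripper's body (76 mm by 85 mm) begins 54 mm behind the grasp point. The pads swing forward as they close: fully open they stand 13 mm farther back than shut.
Start: joints at [1.012, 0.181, 1.607, -0, 1.354, -0.206], TCP at [198.667, 539.604, 303.888] pointing down, gripper open.
Joint ranges: [-2.99, 2.99], [-0.89, 2.07], [0.3, 2.58], [-1.14, 4.28], [0, 2.63], [-3.12, 3.12]. Speed limits (rad/s): [2.57, 2.57, 3.01, 3.14, 3.14, 3.14].

### API

Orientations are given as [roll, pitch, yaw] about the fixed x, y, z axes, in that order (R = Rz(yaw) Ry(pitch) Rx(roll)).
In Python, from plant import manip, viewer gives the robot as it stands.
- The arm moves only by the tool move_arm, never from a script. Its argument "series" is a list of rows, each an object of numbers: "wx", "wy", "wz": the turn, a rotation vector about the tool's x, y, z scaled (see below); "x", "y", "z": the shift along the tool's x, y, z scaled (see below); "hand": the opening, from 0 (shut) to 1 (fully open). In form: [{"wx": .., "wy": .., "wz": .., "x": .., "y": .., "z": .., "hand": ..}, ...]. A call has 1 to 5 rows; each row shifts and turns the commanded pose from where the row before left it, along the tool's axes as they then stand; what a row does not reach is not made up. The controller multiplies each number of a shift by 0.1 m and each number of a turn by pi rad. A row lasts 1/8 s, in which the tool goes at most 62.5 mm and 10.7 degrees, less where a joint would pass 70% of its speed; a pose out of reach is approached as far as the arm can. A call with a number of a shift or a turn outside -1 to 1 is refused whole. A call with a gripper value outside its range is refused whole. The fingers move at their own pace and stop on an object; "newtons" is the grip in N (left out, the last holds). Time passes only in rows, so rows that do not move let the fingers close. It gives the time, the measured TCP pose, the force, the opening and the grip force at its end, in the units of the state.
- manip.sense(): the state, without advancing time (a new reading comes with each control period).
- viewer.get_image(name): name is "side" or "top"; returns a dict with "color" (420x560x3 uint8, red, green, blue), "camera_matrix" (3x3 intrinsics, pixels), "dist_coeffs" ([k1, k2, p1, p2, k3] as OpenCV has them; the pictures are not rectified), "rvec" (rotation vector, rad) and "tvec" (3), from world to camera coordinates, as OpenCV has them. Camera axes: x right, y down, z forward; pixel columns grow to the right and rows downward; lengths in mm; the calibration is good to about 2 mm. A picture is of the moment at which its call begins. There is no depth.
- manip.finish_job(): hands the job in; it is judged then, once.
The state is a dict: "clock": time; "q": joint angles; "joint_vel": joint speeds; "joint_torque": joint torques, N m; "tcp_pos": TCP position; "orientation": TCP orientation; "force": force on the tool from outside, world axes, zero at the start; "torque": the same for the moment, N m; "grip_width": finger opening in mm; "gripper_force": force on a finger pad.
Only numpy, scipy, OpenCV 4.12 (cv2) and the standard library are available. Lean on these libraries where they do the work, as an engineer would, in place of code of your own. Each camera call takes 0.05 s, during which the arm holds its last target. There are 200 camera calls.

## Working session

There is one attempt and no reset: what is moved stays moved. The work goes in short steps, Python scripts to look and compute and a tool call to move; the robot and the scene stay as the last step left them, time stands still between calls to the robot, and variables do not carry over. Pictures are saved under pics/ and viewed, at most 10 in all, crops included, and the job is handed in when it is done.

Besides the shell and the picture viewer there is one more tool, called after "Request:" by a JSON object that holds its "op" and its "data", one argument or row to a line. move_arm: Moves the arm, as the interface text tells. Its arguments: {"type":"object","properties":{"series":{"type":"array","items":{"type":"object","properties":{"wx":{"type":"number"},"wy":{"type":"number"},"wz":{"type":"number"},"x":{"type":"number"},"y":{"type":"number"},"z":{"type":"number"},"hand":{"type":"number"}}}},"newtons":{"type":"number"}},"required":["series"]}

```bash
mkdir -p pics
cat > h.py <<'E'
import numpy as np, cv2
from plant import manip, viewer
def get(n):
    im=viewer.get_image(n); im={k:np.array(v) for k,v in im.items()}; return im
def save(im,f,crop=None,s=1):
    c=im['color'][...,::-1]
    if crop: x0,y0,x1,y1=crop; c=c[y0:y1,x0:x1]
    cv2.imwrite('pics/'+f,cv2.resize(c,None,fx=s,fy=s,interpolation=cv2.INTER_CUBIC))
def ray(im,px):
    K=im['camera_matrix'].astype(float);R=cv2.Rodrigues(im['rvec'].astype(float))[0]
    p=cv2.undistortPoints(np.array(px,float).reshape(-1,1,2),K,im['dist_coeffs'].astype(float)).reshape(-1,2)
    d=np.c_[p,np.ones(len(p))]@R; c=-R.T@im['tvec'].astype(float).ravel(); return c,d
def plane(im,px,z):
    c,d=ray(im,px); return c+d*((z-c[2])/d[:,2])[:,None]
def proj(im,P):
    return cv2.projectPoints(np.array(P,float).reshape(-1,1,3),im['rvec'].astype(float),im['tvec'].astype(float),im['camera_matrix'].astype(float),im['dist_coeffs'].astype(float))[0].reshape(-1,2)
E
python3 - <<'E'
from h import *
t=get('top');s=get('side');np.savez('t0.npz',**t);np.savez('s0.npz',**s)
save(t,'top0.png',None,1.42);save(s,'side0.png',None,1.42)
for i in(t,s):print(ray(i,[[280,210]]))
print(manip.sense())
E
```

```text
(array([ 347.82094984,  -22.51446871, 1664.83603819]), array([[ 0.13048545,  0.00897992, -0.99144846]]))
(array([  408.22816149, -1054.62353339,   835.92441212]), array([[ 0.13558091,  0.81597368, -0.56275158]]))
{'clock': 0.1, 'q': array([ 1.01170638e+00,  1.81480185e-01,  1.60790673e+00,  2.69873793e-05,
        1.35381901e+00, -2.06314041e-01]), 'joint_vel': array([-0.00195355, -0.0017234 , -0.00262788, -0.00020487,  0.00107187,
        0.00073844]), 'joint_torque': array([ 8.13910833e-05, -4.45880949e+01, -3.52231336e+01, -3.22948645e-04,
        4.20459794e-03, -2.05373476e-05]), 'tcp_pos': array([198.44024208, 539.26057008, 303.06722036]), 'orientation': array([-3.14001899e+00, -3.56270226e-04,  2.78881064e+00]), 'force': array([-0.11302274, -0.68490931,  0.64325622]), 'torque': array([-0.01902623,  0.02823257, -0.00706972]), 'gripper_force': 0.0, 'grip_width': 85.31704968315145}
```

View pics/top0.png

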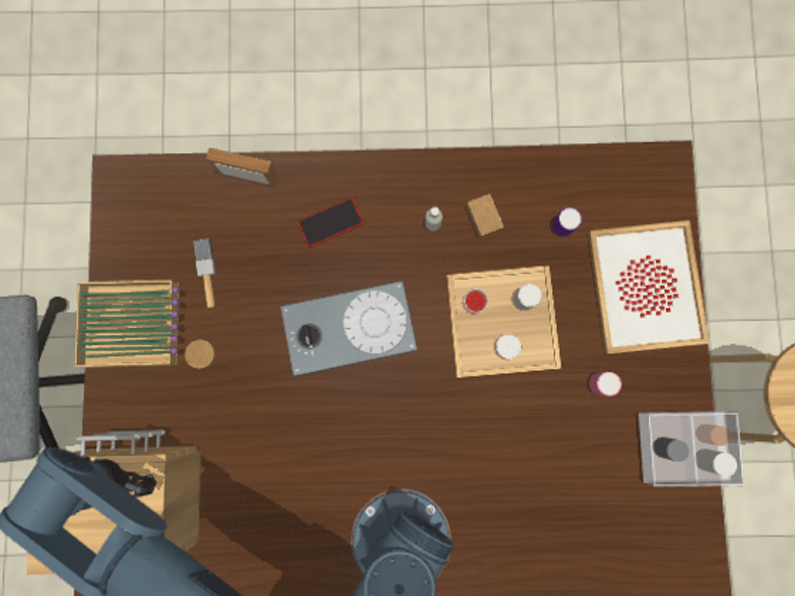

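View pics/side0.png

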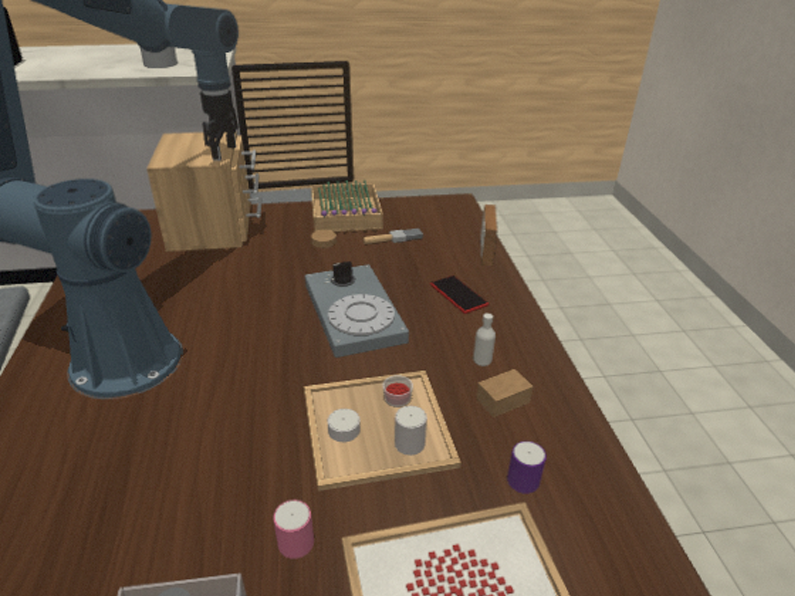

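Top view (1.42×): candidates are the tall white tin on the board (529,296), low white tin (509,346), purple tin (567,220), pink tin (607,384) and a white-topped tin in the clear box (725,463). In the side view, the tin at (410,430) on the board is the tall white one, so I choose that. The platter is at (375,321) and the knob at (309,337), with the long mark and dots below it.

Run:
```python
from h import *
t=dict(np.load('t0.npz'));s=dict(np.load('s0.npz'))
# crops: top turntable+board
c=t['color'][190:275,190:400,::-1]
cv2.imwrite('pics/crop1.png',cv2.resize(c,None,fx=3.8,fy=3.8,interpolation=cv2.INTER_CUBIC))
g=cv2.cvtColor(t['color'],cv2.COLOR_RGB2HSV)
def blobs(m,x0,y0,x1,y1,z,n):
    mm=np.zeros_like(m,np.uint8);mm[y0:y1,x0:x1]=m[y0:y1,x0:x1]
    for k in cv2.findContours(mm,cv2.RETR_EXTERNAL,cv2.CHAIN_APPROX_NONE)[0]:
        if cv2.contourArea(k)>25:
            (cx,cy),r=cv2.minEnclosingCircle(k);mo=cv2.moments(k);q=[[mo['m10']/mo['m00'],mo['m01']/mo['m00']],[cx,cy]]
            P=plane(t,k.reshape(-1,2),z);(a,b),R=cv2.minEnclosingCircle(P[:,:2].astype(np.float32))
            print(n,cv2.contourArea(k),np.round(q,1).tolist(),plane(t,q,z).round(1).tolist(),'R',R,(a,b))
v=g[...,2].astype(int);sa=g[...,1].astype(int)
blobs((sa<25)&(v>185),355,192,390,225,76,'tall')
blobs((sa<25)&(v>185),340,228,372,258,34,'low')
blobs((v>150)&(sa<20),235,195,295,258,46,'platter')
blobs((v<60),200,220,235,255,60,'knob')
hm=((g[...,0]>85)&(g[...,0]<125)&(sa>15)&(sa<90)&(v>90))|((v>150)&(sa<20))
mm=np.zeros(hm.shape,np.uint8);mm[190:270,190:300]=hm[190:270,190:300]
k=max(cv2.findContours(mm,0,1)[0],key=cv2.contourArea)
P=plane(t,k.reshape(-1,2),36)[:,:2].astype(np.float32)
r=cv2.minAreaRect(P);print('housing',r,cv2.boxPoints(r).tolist())
```

```text
tall 169.5 [[372.7, 207.5], [372.5, 207.5]] [[557.4, -315.7, 76.0], [557.5, -315.1, 76.0]] R 26.424976348876953 (557.260986328125, -315.4165344238281)
low 197.0 [[357.7, 243.7], [357.8, 243.5]] [[441.3, -267.0, 34.0], [441.8, -267.4, 34.0]] R 28.60407829284668 (441.7545166015625, -267.3486633300781)
platter 2228.5 [[262.4, 227.9], [258.5, 228.0]] [[501.6, 52.8, 46.0], [501.6, 66.0, 46.0]] R 125.48548126220703 (502.381591796875, 65.29771423339844)
knob 48.5 [[215.5, 234.3], [216.0, 235.5]] [[482.8, 208.9, 60.0], [478.8, 207.1, 60.0]] R 22.78426170349121 (478.9649963378906, 206.7539520263672)
housing ((494.6366882324219, 112.41372680664062), (164.6328125, 292.5006103515625), 10.581347465515137) [[386.8639221191406, 241.06118774414062], [440.576171875, -46.46548080444336], [602.409423828125, -16.233734130859375], [548.6972045898438, 271.2929382324219]]
```

View pics/crop1.png

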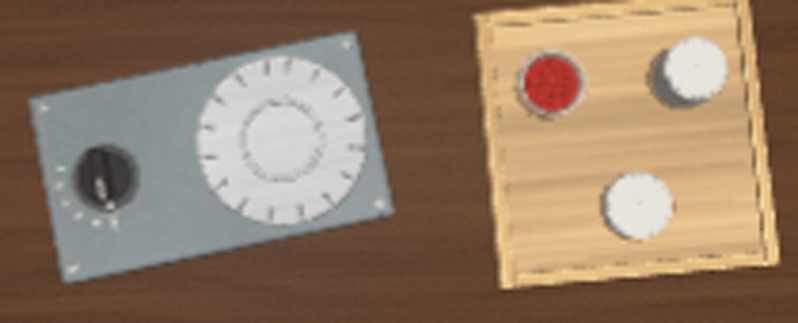

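The close crop confirms the choice: the tall tin is at crop (695,68), with its shadow and side visible, and the low tin is at (638,205). The platter centre is about (282,140). The knob is about (105,177), with its white line pointing down to the long mark and the dots running clockwise to the left.

Run:
```python
from h import *
t=dict(np.load('t0.npz'));s=dict(np.load('s0.npz'))
def fit(im,box,z,thr,n,sat=30):
    x0,y0,x1,y1=box;g=cv2.cvtColor(im['color'],cv2.COLOR_RGB2HSV);m=np.zeros(g.shape[:2],np.uint8)
    m[y0:y1,x0:x1]=((g[...,2]>thr)&(g[...,1]<sat))[y0:y1,x0:x1]
    m=cv2.morphologyEx(m,cv2.MORPH_OPEN,np.ones((3,3)))
    k=max(cv2.findContours(m,0,1)[0],key=cv2.contourArea);P=plane(im,k.reshape(-1,2),z)[:,:2].astype(np.float32)
    h=cv2.convexHull(P);M=cv2.moments(h);print(n,'c',M['m10']/M['m00'],M['m01']/M['m00'],'R',np.sqrt(M['m00']/np.pi),'enc',cv2.minEnclosingCircle(P))
for thr in(185,200):
  fit(t,(235,195,295,258),46,thr,f'platter top {thr}')
  fit(s,(225,195,285,240),46,thr,f'platter side {thr}')
  fit(t,(355,192,390,225),76,thr,f'tall top {thr}')
  fit(s,(272,282,306,305),76,thr,f'tall side {thr}')
g=t['color'];print(g[228,240],g[250,230],g[228,264]);print(s['color'][286:320:3,288].tolist(),s['color'][220,[225,235,250]].tolist())
# knob: dark skirt in top, bar top in side
v=t['color'].max(2);m=np.zeros(v.shape,np.uint8);m[222:252,204:232]=v[222:252,204:232]<95
k=max(cv2.findContours(m,0,1)[0],key=cv2.contourArea);P=plane(t,k.reshape(-1,2),49)[:,:2].astype(np.float32);print('skirt',cv2.minEnclosingCircle(P))
c=np.array([494.6,112.4]);d=np.array([-.1836,.983]);print('geom platter',c-80*d,'knob',c+80*d)
```

```text
platter top 185 c 506.96218153050364 48.48184145750369 R 72.61123172675303 enc ((506.75457763671875, 48.15190505981445), 74.07840728759766)Traceback (most recent call last):
  File "<stdin>", line 11, in <module>
  File "<stdin>", line 7, in fit
ValueError: max() iterable argument is empty
```

Request:
{"op": "move_arm", "data": {
  "series": [
    {"wz": -0.057, "hand": 1},
    {"wz": -0.057, "hand": 1},
    {"wz": -0.057, "hand": 1}
  ],
  "newtons": 40
}}

```text
invalid input at $.series[0]: expected keys wx, wy, wz, x, y, z, hand
```

```bash
cat > go.py <<'E'
import sys
from h import *
from scipy.spatial.transform import Rotation as Ro
s=manip.sense();R=Ro.from_euler('xyz',s['orientation']);x,y,zg,yaw=map(float,sys.argv[1:5])
d=R.inv().apply(np.array([x,y,zg+54])-s['tcp_pos'])
dw=(R.inv()*Ro.from_euler('xyz',[np.pi,0,yaw])).as_rotvec()/np.pi
print('t',s['clock'],'shift/100',(d/100).round(3),'turn/pi',dw.round(4),'tcp',s['tcp_pos'].round(1),'rpy',s['orientation'].round(3),'F',s['force'].round(1),'T',s['torque'].round(2),'w',round(s['grip_width'],1),'gf',s['gripper_force'],'q6',s['q'][5].round(3))
E
python3 go.py 557.3 -315.5 140 -2.957
```

```text
t 0.1 shift/100 [-6.321 -6.78   1.099] turn/pi [-0.0005 -0.0002 -0.1711] tcp [198.4 539.3 303.1] rpy [-3.14  -0.     2.789] F [-0.1 -0.7  0.6] T [-0.02  0.03 -0.01] w 85.3 gf 0.0 q6 -0.206
```

Request:
{"op": "move_arm", "data": {
  "series": [
    {"wx": 0, "wy": 0, "wz": -0.057, "x": 0, "y": 0, "z": 0, "hand": 1},
    {"wx": 0, "wy": 0, "wz": -0.057, "x": 0, "y": 0, "z": 0, "hand": 1},
    {"wx": 0, "wy": 0, "wz": -0.057, "x": 0, "y": 0, "z": 0, "hand": 1}
  ],
  "newtons": 40
}}

```text
clock: 0.48
tcp_pos: [198.5, 539.4, 303.3]
orientation: [-3.141, -0.001, -2.951]
force: [0.4, 0.3, -0.6]
grip_width: 85.7
gripper_force: 0.0
```

```bash
python3 go.py 557.3 -315.5 140 -2.957
```

```text
t 0.475 shift/100 [-1.907 -9.072  1.099] turn/pi [-0.0002 -0.0002  0.0018] tcp [198.5 539.4 303.3] rpy [-3.141e+00 -1.000e-03 -2.951e+00] F [ 0.4  0.3 -0.6] T [-0.01 -0.01 -0.02] w 85.7 gf 0.0 q6 -0.749
```

Request:
{"op": "move_arm", "data": {
  "series": [
    {"wx": 0, "wy": 0, "wz": 0, "x": -0.12, "y": -0.6, "z": 0, "hand": 1},
    {"wx": 0, "wy": 0, "wz": 0, "x": -0.12, "y": -0.6, "z": 0, "hand": 1},
    {"wx": 0, "wy": 0, "wz": 0, "x": -0.12, "y": -0.6, "z": 0, "hand": 1},
    {"wx": 0, "wy": 0, "wz": 0, "x": -0.12, "y": -0.6, "z": 0, "hand": 1},
    {"wx": 0, "wy": 0, "wz": 0, "x": -0.12, "y": -0.6, "z": 0, "hand": 1}
  ]
}}

```text
clock: 1.1
tcp_pos: [312.8, 253.9, 303.7]
orientation: [-3.141, 0.0, -2.956]
force: [0.4, 0.2, 0.2]
grip_width: 85.5
gripper_force: 0.0
```

Request:
{"op": "move_arm", "data": {
  "series": [
    {"wx": 0, "wy": 0, "wz": 0, "x": -0.12, "y": -0.6, "z": 0, "hand": 1},
    {"wx": 0, "wy": 0, "wz": 0, "x": -0.12, "y": -0.6, "z": 0, "hand": 1},
    {"wx": 0, "wy": 0, "wz": 0, "x": -0.12, "y": -0.6, "z": 0, "hand": 1},
    {"wx": 0, "wy": 0, "wz": 0, "x": -0.12, "y": -0.6, "z": 0, "hand": 1},
    {"wx": 0, "wy": 0, "wz": 0, "x": -0.12, "y": -0.6, "z": 0, "hand": 1}
  ]
}}

```text
clock: 1.72
tcp_pos: [426.9, -30.2, 303.9]
orientation: [3.142, 0.001, -2.958]
force: [0.5, -0.1, -0.2]
grip_width: 85.2
gripper_force: 0.0
```

```bash
python3 go.py 557.3 -315.5 140 -2.957
```

```text
t 1.725 shift/100 [-0.76  -3.043  1.099] turn/pi [ 0.      0.0002 -0.0002] tcp [426.9 -30.2 303.9] rpy [ 3.142e+00  1.000e-03 -2.958e+00] F [ 0.5 -0.1 -0.2] T [ 0.   -0.05  0.02] w 85.2 gf 0.0 q6 -2.105
```

Request:
{"op": "move_arm", "data": {
  "series": [
    {"wx": 0, "wy": 0, "wz": 0, "x": -0.14, "y": -0.55, "z": 0.2, "hand": 1},
    {"wx": 0, "wy": 0, "wz": 0, "x": -0.14, "y": -0.55, "z": 0.2, "hand": 1},
    {"wx": 0, "wy": 0, "wz": 0, "x": -0.14, "y": -0.55, "z": 0.2, "hand": 1},
    {"wx": 0, "wy": 0, "wz": 0, "x": -0.14, "y": -0.55, "z": 0.2, "hand": 1},
    {"wx": 0, "wy": 0, "wz": 0, "x": -0.14, "y": -0.55, "z": 0.2, "hand": 1}
  ]
}}

```text
clock: 2.35
tcp_pos: [546.3, -287.4, 202.6]
orientation: [3.141, -0.0, -2.957]
force: [0.9, -0.2, 1.4]
grip_width: 85.4
gripper_force: 0.0
```

Request:
{"op": "move_arm", "data": {
  "series": [
    {"wx": 0, "wy": 0, "wz": 0, "x": 0, "y": 0, "z": 0, "hand": 1},
    {"wx": 0, "wy": 0, "wz": 0, "x": 0, "y": 0, "z": 0, "hand": 1}
  ]
}}

```text
clock: 2.6
tcp_pos: [545.4, -285.3, 203.1]
orientation: [3.14, -0.001, -2.958]
force: [0.3, 0.3, 0.8]
grip_width: 85.4
gripper_force: 0.0
```

```bash
python3 go.py 557.3 -315.5 50 -2.957
```

```text
t 2.6 shift/100 [-0.063 -0.321  0.99 ] turn/pi [ 0.0006 -0.0004 -0.0002] tcp [ 545.4 -285.3  203.1] rpy [ 3.140e+00 -1.000e-03 -2.958e+00] F [0.3 0.3 0.8] T [ 0.01  0.03 -0.02] w 85.4 gf 0.0 q6 -2.429
```

Shift sideways above the tin, then look before descending.

Request:
{"op": "move_arm", "data": {
  "series": [
    {"wx": 0, "wy": 0, "wz": 0, "x": -0.06, "y": -0.32, "z": 0, "hand": 1},
    {"wx": 0, "wy": 0, "wz": 0, "x": 0, "y": 0, "z": 0.2, "hand": 1},
    {"wx": 0, "wy": 0, "wz": 0, "x": 0, "y": 0, "z": 0.1, "hand": 1}
  ]
}}

```text
clock: 2.98
tcp_pos: [556.9, -314.2, 172.9]
orientation: [3.14, -0.001, -2.956]
force: [-0.8, 0.1, -0.4]
grip_width: 85.4
gripper_force: 0.0
```

```bash
python3 go.py 557.3 -315.5 50 -2.957
python3 - <<'E'
from h import *
t=get('side');save(t,'s1.png',(210,230,350,350),5)
print(proj(t,[[557.3,-315.5,76]]))
E
```

```text
t 2.975 shift/100 [-0.002 -0.014  0.689] turn/pi [ 0.0005 -0.0003  0.0002] tcp [ 556.9 -314.2  172.9] rpy [ 3.140e+00 -1.000e-03 -2.956e+00] F [-0.8  0.1 -0.4] T [-0.05 -0.06 -0.03] w 85.4 gf 0.0 q6 -2.455
[[288.6241964 292.2952619]]
```

View pics/s1.png

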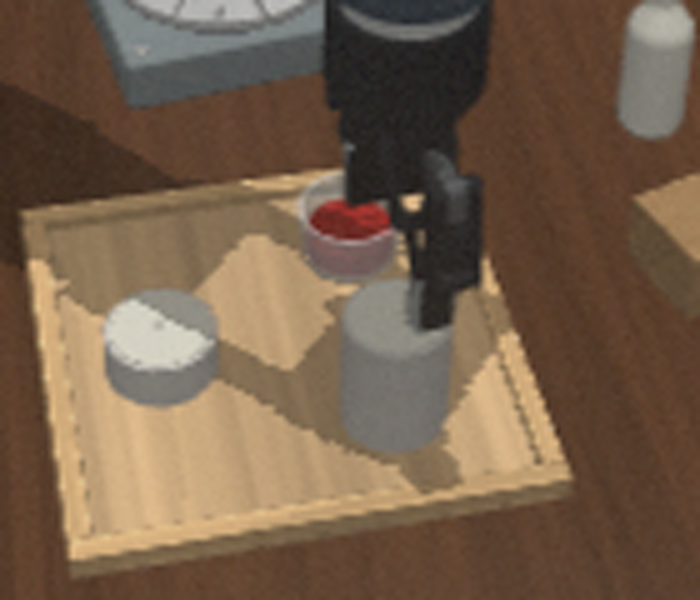

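The tin's top is at crop (398,318) between the fingers, about 1 px from the prediction. I'll nudge toward it and descend.

Request:
{"op": "move_arm", "data": {
  "series": [
    {"wx": 0, "wy": 0, "wz": 0, "x": -0.01, "y": -0.03, "z": 0.2, "hand": 1},
    {"wx": 0, "wy": 0, "wz": 0, "x": 0, "y": 0, "z": 0.25, "hand": 1},
    {"wx": 0, "wy": 0, "wz": 0, "x": 0, "y": 0, "z": 0.24, "hand": 1},
    {"wx": 0, "wy": 0, "wz": 0, "x": 0, "y": 0, "z": 0, "hand": 1}
  ]
}}

```text
clock: 3.52
tcp_pos: [557.7, -317.3, 101.9]
orientation: [3.137, -0.003, -2.957]
force: [0.8, 1.5, -0.6]
grip_width: 85.4
gripper_force: 0.0
```

Request:
{"op": "move_arm", "data": {
  "series": [
    {"wx": 0, "wy": 0, "wz": 0, "x": 0, "y": 0, "z": 0, "hand": 0.5},
    {"wx": 0, "wy": 0, "wz": 0, "x": 0, "y": 0, "z": 0, "hand": 0.4},
    {"wx": 0, "wy": 0, "wz": 0, "x": 0, "y": 0, "z": 0, "hand": 0.4},
    {"wx": 0, "wy": 0, "wz": 0, "x": 0, "y": 0, "z": 0, "hand": 0.4},
    {"wx": 0, "wy": 0, "wz": 0, "x": 0, "y": 0, "z": 0, "hand": 0.4}
  ],
  "newtons": 30
}}

```text
clock: 4.15
tcp_pos: [560.0, -319.3, 106.4]
orientation: [-3.14, 0.002, -2.957]
force: [-0.1, 1.1, 6.0]
grip_width: 55.6
gripper_force: 32.6
```

```bash
python3 go.py 507 48.5 150 -2.957
```

```text
t 4.15 shift/100 [-0.156  3.711 -0.983] turn/pi [-0.0006  0.0005 -0.    ] tcp [ 560.  -319.3  106.4] rpy [-3.140e+00  2.000e-03 -2.957e+00] F [-0.1  1.1  6. ] T [ 0.28 -0.   -0.01] w 55.6 gf 32.61496067047119 q6 -2.457
```

Request:
{"op": "move_arm", "data": {
  "series": [
    {"wx": 0, "wy": 0, "wz": 0, "x": 0, "y": 0, "z": -0.1, "hand": 0.4},
    {"wx": 0, "wy": 0, "wz": 0, "x": 0, "y": 0, "z": -0.3, "hand": 0.4},
    {"wx": 0, "wy": 0, "wz": 0, "x": 0, "y": 0, "z": -0.4, "hand": 0.4},
    {"wx": 0, "wy": 0, "wz": 0, "x": 0, "y": 0, "z": -0.2, "hand": 0.4}
  ]
}}

```text
clock: 4.65
tcp_pos: [559.7, -319.4, 207.4]
orientation: [-3.139, 0.002, -2.957]
force: [0.2, -0.5, -1.7]
grip_width: 55.7
gripper_force: 32.5
```

Request:
{"op": "move_arm", "data": {
  "series": [
    {"wx": 0, "wy": 0, "wz": 0, "x": -0.02, "y": 0.3, "z": 0, "hand": 0.4},
    {"wx": 0, "wy": 0, "wz": 0, "x": -0.03, "y": 0.5, "z": 0, "hand": 0.4},
    {"wx": 0, "wy": 0, "wz": 0, "x": -0.02, "y": 0.5, "z": 0, "hand": 0.4},
    {"wx": 0, "wy": 0, "wz": 0, "x": -0.03, "y": 0.5, "z": 0, "hand": 0.4},
    {"wx": 0, "wy": 0, "wz": 0, "x": -0.02, "y": 0.5, "z": 0, "hand": 0.4}
  ]
}}

```text
clock: 5.28
tcp_pos: [528.0, -88.9, 204.4]
orientation: [3.141, -0.001, -2.957]
force: [0.7, 0.9, -1.4]
grip_width: 55.7
gripper_force: 32.6
```

```bash
python3 go.py 507 48.5 150 -2.957
```

```text
t 5.275 shift/100 [-0.045  1.389  0.005] turn/pi [ 0.0002 -0.0002 -0.0002] tcp [528.  -88.9 204.4] rpy [ 3.141e+00 -1.000e-03 -2.957e+00] F [ 0.7  0.9 -1.4] T [-0.01 -0.02  0.02] w 55.7 gf 32.59952187538147 q6 -2.144
```

Request:
{"op": "move_arm", "data": {
  "series": [
    {"wx": 0, "wy": 0, "wz": 0, "x": -0.02, "y": 0.5, "z": 0, "hand": 0.4},
    {"wx": 0, "wy": 0, "wz": 0, "x": -0.02, "y": 0.5, "z": 0, "hand": 0.4},
    {"wx": 0, "wy": 0, "wz": 0, "x": 0, "y": 0.38, "z": 0, "hand": 0.4},
    {"wx": 0, "wy": 0, "wz": 0, "x": 0, "y": 0, "z": 0, "hand": 0.4},
    {"wx": 0, "wy": 0, "wz": 0, "x": 0, "y": 0, "z": 0, "hand": 0.4}
  ]
}}

```text
clock: 5.9
tcp_pos: [507.4, 45.6, 204.7]
orientation: [-3.141, -0.0, -2.957]
force: [0.1, 0.3, -1.7]
grip_width: 55.4
gripper_force: 32.8
```

```bash
python3 go.py 507 48.5 100 -2.957
python3 - <<'E'
from h import *
t=get('side');save(t,'s2.png',(200,130,320,240),5)
p=manip.sense()['tcp_pos']
# ring in side view, candle bottom prediction and ring centre prediction (crop coords)
print((proj(t,[[507,48.5,46],[507,48.5,54],[p[0],p[1],p[2]-100.4]])-[200,130])*5)
E
```

```text
t 5.9 shift/100 [-0.002  0.029  0.507] turn/pi [-0.0001 -0.0001  0.0001] tcp [507.4  45.6 204.7] rpy [-3.141 -0.    -2.957] F [ 0.1  0.3 -1.7] T [-0.01 -0.01  0.01] w 55.4 gf 32.83327281475067 q6 -1.899
[[268.76437611 446.99147713]
 [268.53298409 436.78853066]
 [268.52210773 373.72960724]]
```

View pics/s2.png

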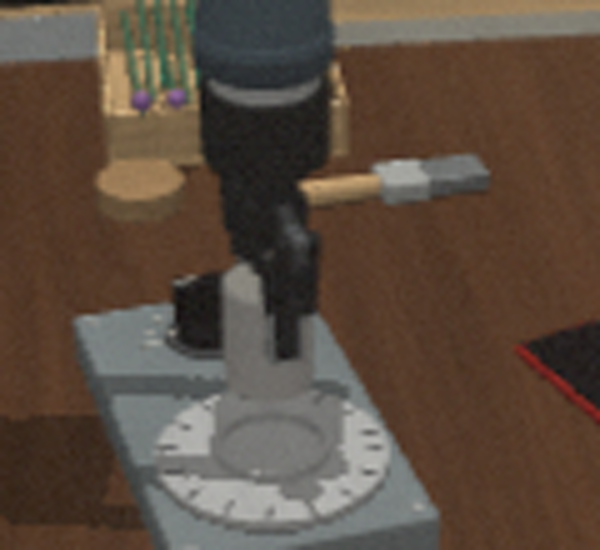

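In the crop, the ring's outer rim spans x 216–330 and y 412–480, centre (273,446), against a prediction of (269,437). The tin matches its prediction. I'll re-measure the platter in both initial views before lowering.

Run:
```python
from h import *
t=dict(np.load('t0.npz'));s=dict(np.load('s0.npz'))
for n,im,box in(('top',t,(235,195,295,258)),('side',s,(225,195,285,245))):
  x0,y0,x1,y1=box;g=cv2.cvtColor(im['color'],cv2.COLOR_RGB2HSV)
  sub=g[y0:y1,x0:x1]
  print(n,'v pct',np.percentile(sub[...,2],[10,50,70,80,90,97]))
  for thr in(150,165,180,190):
    m=np.zeros(g.shape[:2],np.uint8);m[y0:y1,x0:x1]=(sub[...,2]>thr)&(sub[...,1]<28)
    m=cv2.morphologyEx(m,cv2.MORPH_OPEN,np.ones((3,3)))
    ks=cv2.findContours(m,0,1)[0]
    if not ks: continue
    k=cv2.convexHull(max(ks,key=cv2.contourArea));P=plane(im,k.reshape(-1,2),46)[:,:2].astype(np.float32)
    if len(k)>=5: print(n,thr,'img',np.round(cv2.fitEllipse(k)[0],1),np.round(cv2.fitEllipse(k)[1],1),'world',np.round(cv2.fitEllipse(P),1).tolist() if 0 else [np.round(q,1).tolist() for q in cv2.fitEllipse(P)], 'bb',P.min(0),P.max(0))
im=s['color'][180:255,210:290,::-1];cv2.imwrite('pics/c2.png',cv2.resize(im,None,fx=7,fy=7,interpolation=cv2.INTER_CUBIC))
a=np.linspace(0,6.28,60)
```

```text
top v pct [ 99.  153.  204.3 210.  213.  215. ]
top 150 img [263.4 230.7] [55.1 71.9] world [[493.0, 49.3], [186.4, 241.1], 36.6] bb [409.54706  -42.367107] [595.4492 146.0928]
top 165 img [263.5 226.2] [44.  44.8] world [[507.6, 49.0], [149.0, 150.6], 9.7] bb [433.5614   -23.752438] [582.84827  124.859795]
top 180 img [263.7 226.5] [43.4 43.9] world [[506.6, 48.5], [146.8, 147.8], 1.1] bb [433.64594  -23.752438] [579.5951  121.62432]
top 190 img [263.7 226.4] [42.8 43.4] world [[507.1, 48.3], [145.0, 146.3], 55.5] bb [433.64594  -23.752438] [579.5951  121.53715]
side v pct [ 79. 123. 136. 168. 172. 174.]
side 150 img [253.8 220.3] [26.8 44.7] world [[507.1, 46.6], [142.5, 147.4], 5.1] bb [436.87766  -25.373722] [577.1958  120.96034]
side 165 img [254.3 220.4] [26.3 42.1] world [[508.5, 46.1], [133.8, 144.9], 7.5] bb [444.91086 -24.97961] [573.2402  115.01658]
```

View pics/c2.png

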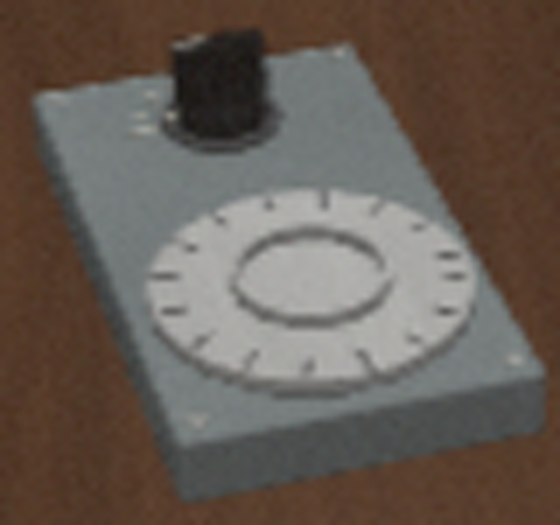

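Image shows the platter centred at crop (312,285) → pixel (254.6,220.7). The two views agree within 2 mm on about (508,46), so the tin is over the seat. Lowering.

Request:
{"op": "move_arm", "data": {
  "series": [
    {"wx": 0, "wy": 0, "wz": 0, "x": -0.01, "y": 0.005, "z": 0.2, "hand": 0.4},
    {"wx": 0, "wy": 0, "wz": 0, "x": 0, "y": 0, "z": 0.15, "hand": 0.4},
    {"wx": 0, "wy": 0, "wz": 0, "x": 0, "y": 0, "z": 0.1, "hand": 0.4},
    {"wx": 0, "wy": 0, "wz": 0, "x": 0, "y": 0, "z": 0.04, "hand": 0.4},
    {"wx": 0, "wy": 0, "wz": 0, "x": 0, "y": 0, "z": 0, "hand": 0.4}
  ]
}}

```text
clock: 6.58
tcp_pos: [508.4, 46.4, 155.8]
orientation: [3.142, -0.0, -2.957]
force: [-0.6, 0.8, -2.2]
grip_width: 55.6
gripper_force: 32.8
```

Request:
{"op": "move_arm", "data": {
  "series": [
    {"wx": 0, "wy": 0, "wz": 0, "x": 0, "y": 0, "z": 0.04, "hand": 0.4},
    {"wx": 0, "wy": 0, "wz": 0, "x": 0, "y": 0, "z": 0, "hand": 0.4}
  ]
}}

```text
clock: 6.82
tcp_pos: [508.3, 46.6, 151.9]
orientation: [-3.142, 0.0, -2.957]
force: [-1.0, 0.4, -2.3]
grip_width: 54.9
gripper_force: 32.8
```

```bash
python3 go.py 508.5 46 92.4 -2.957
```

```text
t 6.825 shift/100 [-0.001 -0.006  0.055] turn/pi [-0.  0. -0.] tcp [508.3  46.6 151.9] rpy [-3.142  0.    -2.957] F [-1.   0.4 -2.3] T [-0.01  0.02  0.01] w 54.9 gf 32.83631086349487 q6 -1.897
```

Request:
{"op": "move_arm", "data": {
  "series": [
    {"wx": 0, "wy": 0, "wz": 0, "x": 0, "y": 0, "z": 0.03, "hand": 0.4},
    {"wx": 0, "wy": 0, "wz": 0, "x": 0, "y": 0, "z": 0.02, "hand": 0.4},
    {"wx": 0, "wy": 0, "wz": 0, "x": 0, "y": 0, "z": 0, "hand": 0.4}
  ]
}}

```text
clock: 7.2
tcp_pos: [508.2, 46.6, 146.7]
orientation: [3.141, -0.0, -2.957]
force: [0.5, -0.1, -1.2]
grip_width: 55.4
gripper_force: 32.8
```

```bash
python3 go.py 508.5 46 92.4 -2.957
python3 - <<'E'
from h import *
t=get('side');save(t,'s3.png',(200,130,320,240),5)
E
```

```text
t 7.2 shift/100 [-0.002 -0.006  0.003] turn/pi [ 0.     -0.0001 -0.    ] tcp [508.2  46.6 146.7] rpy [ 3.141 -0.    -2.957] F [ 0.5 -0.1 -1.2] T [-0.02 -0.03  0.03] w 55.4 gf 32.83612310886383 q6 -1.897
```

View pics/s3.png

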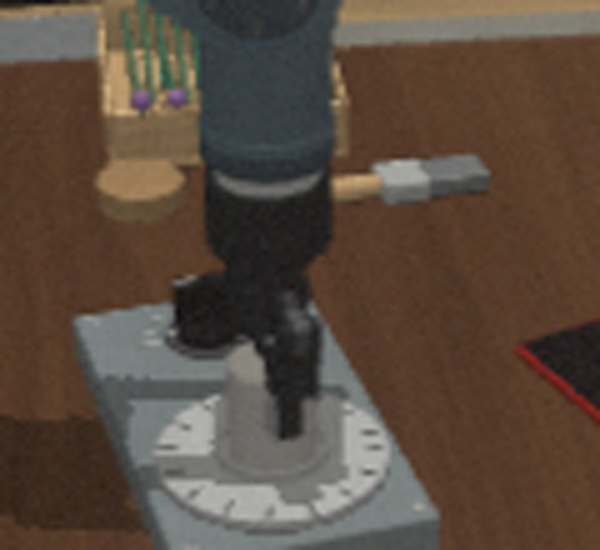

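The tin's base sits inside the ring, with the rim visible in front at about (272,475). A small push to contact, then release.

Request:
{"op": "move_arm", "data": {
  "series": [
    {"wx": 0, "wy": 0, "wz": 0, "x": 0, "y": 0, "z": 0.01, "hand": 0.4},
    {"wx": 0, "wy": 0, "wz": 0, "x": 0, "y": 0, "z": 0.01, "hand": 0.4},
    {"wx": 0, "wy": 0, "wz": 0, "x": 0, "y": 0, "z": 0, "hand": 0.4}
  ]
}}

```text
clock: 7.62
tcp_pos: [508.6, 46.6, 146.3]
orientation: [-3.141, 0.0, -2.957]
force: [-6.3, 0.6, 10.6]
grip_width: 55.2
gripper_force: 33.9
```

Request:
{"op": "move_arm", "data": {
  "series": [
    {"wx": 0, "wy": 0, "wz": 0, "x": 0, "y": 0, "z": 0, "hand": 0.75},
    {"wx": 0, "wy": 0, "wz": 0, "x": 0, "y": 0, "z": 0, "hand": 1},
    {"wx": 0, "wy": 0, "wz": 0, "x": 0, "y": 0, "z": 0, "hand": 1},
    {"wx": 0, "wy": 0, "wz": 0, "x": 0, "y": 0, "z": 0, "hand": 1}
  ]
}}

```text
clock: 8.12
tcp_pos: [508.3, 46.5, 144.8]
orientation: [3.142, -0.0, -2.957]
force: [0.4, 0.5, -1.6]
grip_width: 85.3
gripper_force: 0.0
```

Request:
{"op": "move_arm", "data": {
  "series": [
    {"wx": 0, "wy": 0, "wz": 0, "x": 0, "y": 0, "z": -0.2, "hand": 1},
    {"wx": 0, "wy": 0, "wz": 0, "x": 0, "y": 0, "z": -0.4, "hand": 1},
    {"wx": 0, "wy": 0, "wz": 0, "x": 0, "y": 0, "z": -0.4, "hand": 1},
    {"wx": 0, "wy": 0, "wz": 0, "x": 0, "y": 0.5, "z": 0, "hand": 1}
  ]
}}

```text
clock: 8.62
tcp_pos: [502.1, 94.0, 248.9]
orientation: [-3.139, 0.008, -2.962]
force: [0.2, 0.8, 0.2]
grip_width: 85.6
gripper_force: 0.0
```

```bash
python3 - <<'E'
from h import *
t=get('side');u=get('top')
save(t,'s4.png',(200,130,320,240),3.3)
a=cv2.resize(t['color'][130:240,200:320,::-1],None,fx=4,fy=4,interpolation=2);b=cv2.resize(u['color'][175:285,190:270,::-1],None,fx=4,fy=4,interpolation=2)
cv2.imwrite('pics/both.png',np.hstack([a,b]))
# knob: dark in s0 side; bar top line in t0 top
s=dict(np.load('s0.npz'));t0=dict(np.load('t0.npz'))
v=t0['color'].max(2).astype(int)
for thr in(60,75,90):
  m=np.zeros(v.shape,np.uint8);m[222:252,204:232]=v[222:252,204:232]<thr
  k=cv2.convexHull(max(cv2.findContours(m,0,1)[0],key=cv2.contourArea));P=plane(t0,k.reshape(-1,2),49)[:,:2].astype(np.float32);M=cv2.moments(P);print('skirt',thr,M['m10']/M['m00'],M['m01']/M['m00'],cv2.minEnclosingCircle(P))
# side bar top corners from c2 crop: left (175,42), right (263,32) at z=83 ; skirt ellipse (221,123)
print(plane(s,[[210+175/7,180+42/7],[210+263/7,180+32/7]],83),plane(s,[[210+221/7,180+120/7]],49))
E
python3 go.py 479 204 130 -2.957
```

```text
skirt 60 478.6541746888001 210.70921893028114 ((479.8638916015625, 208.3254852294922), 22.940465927124023)
skirt 75 478.27452681928025 205.04913329516518 ((479.498046875, 206.11508178710938), 25.584136962890625)
skirt 90 478.2430434577871 205.84017398268924 ((478.83306884765625, 205.68954467773438), 26.372325897216797)
[[458.88491997 200.86156039  83.        ]
 [502.39289125 205.04307996  83.        ]] [[478.59583603 180.71851826  49.        ]]
t 8.725 shift/100 [-0.003  1.072  0.618] turn/pi [0.0004 0.0004 0.0008] tcp [498.6  98.5 245.7] rpy [ 3.140e+00  1.000e-03 -2.955e+00] F [-0.7 -0.7 -0.6] T [-0.01  0.01 -0.04] w 85.3 gf 0.0 q6 -1.798
```

View pics/both.png

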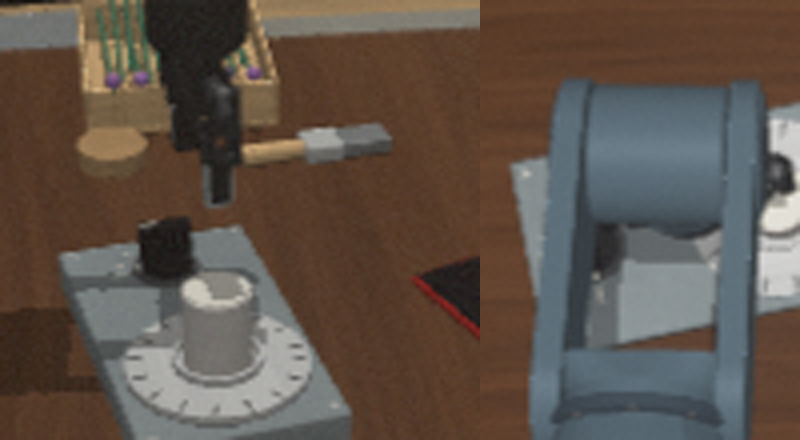

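The tin stands upright in the ring at left-panel (217,325), released. Moving on to the knob at about (479,204).

Request:
{"op": "move_arm", "data": {
  "series": [
    {"wx": 0, "wy": 0, "wz": 0, "x": 0, "y": 0.5, "z": 0, "hand": 0.6},
    {"wx": 0, "wy": 0, "wz": 0, "x": 0, "y": 0.5, "z": 0, "hand": 0.6},
    {"wx": 0, "wy": 0, "wz": 0, "x": 0, "y": 0.07, "z": 0.2, "hand": 0.6},
    {"wx": 0, "wy": 0, "wz": 0, "x": 0, "y": 0, "z": 0.3, "hand": 0.6},
    {"wx": 0, "wy": 0, "wz": 0, "x": 0, "y": 0, "z": 0, "hand": 0.6}
  ]
}}

```text
clock: 9.35
tcp_pos: [477.7, 200.5, 192.4]
orientation: [-3.142, -0.006, -2.957]
force: [0.8, 0.0, -0.4]
grip_width: 51.3
gripper_force: 0.0
```

```bash
python3 go.py 479 204.5 71 -2.957
```

```text
t 9.35 shift/100 [-0.024  0.037  0.674] turn/pi [-0.     -0.0019  0.0001] tcp [477.7 200.5 192.4] rpy [-3.142 -0.006 -2.957] F [ 0.8  0.  -0.4] T [ 0.04 -0.03 -0.01] w 51.3 gf 0.0 q6 -1.588
```

Request:
{"op": "move_arm", "data": {
  "series": [
    {"wx": 0, "wy": 0, "wz": 0, "x": -0.01, "y": 0.03, "z": 0.2, "hand": 0.6},
    {"wx": 0, "wy": 0, "wz": 0, "x": 0, "y": 0, "z": 0.2, "hand": 0.6},
    {"wx": 0, "wy": 0, "wz": 0, "x": 0, "y": 0, "z": 0.15, "hand": 0.6},
    {"wx": 0, "wy": 0, "wz": 0, "x": 0, "y": 0, "z": 0, "hand": 0.6},
    {"wx": 0, "wy": 0, "wz": 0, "x": 0, "y": 0, "z": 0, "hand": 0.6}
  ]
}}

```text
clock: 9.98
tcp_pos: [480.6, 204.0, 140.7]
orientation: [-3.142, 0.001, -2.957]
force: [0.7, -0.8, -0.1]
grip_width: 51.3
gripper_force: 0.0
```

```bash
python3 go.py 479 204.5 71 -2.957
```

```text
t 9.975 shift/100 [0.015 0.008 0.157] turn/pi [-0.      0.0003 -0.0001] tcp [480.6 204.  140.7] rpy [-3.142e+00  1.000e-03 -2.957e+00] F [ 0.7 -0.8 -0.1] T [-0.04 -0.01  0.03] w 51.3 gf 0.0 q6 -1.581
```

Request:
{"op": "move_arm", "data": {
  "series": [
    {"wx": 0, "wy": 0, "wz": 0, "x": 0.015, "y": 0.01, "z": 0.15, "hand": 0.6},
    {"wx": 0, "wy": 0, "wz": 0, "x": 0, "y": 0, "z": 0, "hand": 0.6}
  ]
}}

```text
clock: 10.22
tcp_pos: [477.3, 204.6, 123.7]
orientation: [3.142, -0.002, -2.957]
force: [0.1, 0.4, 0.7]
grip_width: 51.2
gripper_force: 0.0
```

Request:
{"op": "move_arm", "data": {
  "series": [
    {"wx": 0, "wy": 0, "wz": 0, "x": 0, "y": 0, "z": 0, "hand": 0.3},
    {"wx": 0, "wy": 0, "wz": 0, "x": 0, "y": 0, "z": 0, "hand": 0},
    {"wx": 0, "wy": 0, "wz": 0, "x": 0, "y": 0, "z": 0, "hand": 0},
    {"wx": 0, "wy": 0, "wz": 0, "x": 0, "y": 0, "z": 0, "hand": 0},
    {"wx": 0, "wy": 0, "wz": 0, "x": 0, "y": 0, "z": 0, "hand": 0}
  ],
  "newtons": 60
}}

```text
clock: 10.85
tcp_pos: [478.2, 206.5, 125.5]
orientation: [3.138, 0.001, -2.957]
force: [-2.3, 9.3, 2.1]
grip_width: 13.2
gripper_force: 60.3
```

```bash
python3 go.py 479 204.5 71 -2.957
```

```text
t 10.85 shift/100 [-0.005 -0.021  0.005] turn/pi [ 0.001   0.0003 -0.0001] tcp [478.2 206.5 125.5] rpy [ 3.138e+00  1.000e-03 -2.957e+00] F [-2.3  9.3  2.1] T [ 1.32  0.38 -0.11] w 13.2 gf 60.32258212566376 q6 -1.579
```

Request:
{"op": "move_arm", "data": {
  "series": [
    {"wx": 0, "wy": 0, "wz": 0, "x": 0.005, "y": 0.025, "z": 0, "hand": 0},
    {"wx": 0, "wy": 0, "wz": 0, "x": 0, "y": 0, "z": 0, "hand": 0},
    {"wx": 0, "wy": 0, "wz": 0.03, "x": 0, "y": 0, "z": 0, "hand": 0},
    {"wx": 0, "wy": 0, "wz": 0.03, "x": 0, "y": 0, "z": 0, "hand": 0},
    {"wx": 0, "wy": 0, "wz": 0, "x": 0, "y": 0, "z": 0, "hand": 0}
  ]
}}

```text
clock: 11.48
tcp_pos: [478.0, 207.0, 125.4]
orientation: [3.141, 0.001, 3.138]
force: [1.1, -0.6, 3.7]
grip_width: 13.4
gripper_force: 60.7
```

```bash
python3 go.py 479 206.5 71 2.126
```

```text
t 11.475 shift/100 [-0.01  -0.005  0.004] turn/pi [2.000e-04 3.000e-04 3.222e-01] tcp [478.  207.  125.4] rpy [3.141e+00 1.000e-03 3.138e+00] F [ 1.1 -0.6  3.7] T [-0.37 -0.13  0.04] w 13.4 gf 60.74469208717346 q6 -1.387
```

Request:
{"op": "move_arm", "data": {
  "series": [
    {"wx": 0, "wy": 0, "wz": 0.04, "x": 0, "y": 0, "z": 0, "hand": 0},
    {"wx": 0, "wy": 0, "wz": 0.04, "x": 0, "y": 0, "z": 0, "hand": 0},
    {"wx": 0, "wy": 0, "wz": 0.04, "x": 0, "y": 0, "z": 0, "hand": 0},
    {"wx": 0, "wy": 0, "wz": 0.04, "x": 0, "y": 0, "z": 0, "hand": 0},
    {"wx": 0, "wy": 0, "wz": 0, "x": 0, "y": 0, "z": 0, "hand": 0}
  ]
}}

```text
clock: 12.1
tcp_pos: [478.0, 207.2, 125.4]
orientation: [3.14, 0.001, 2.637]
force: [0.9, 0.8, 5.1]
grip_width: 13.1
gripper_force: 60.9
```

```bash
python3 go.py 479 206.5 71 2.126
```

```text
t 12.1 shift/100 [-0.013 -0.001  0.004] turn/pi [0.0004 0.0002 0.1628] tcp [478.  207.2 125.4] rpy [3.140e+00 1.000e-03 2.637e+00] F [0.9 0.8 5.1] T [-0.08 -0.14  0.04] w 13.1 gf 60.894073247909546 q6 -0.886
```

Request:
{"op": "move_arm", "data": {
  "series": [
    {"wx": 0, "wy": 0, "wz": 0.04, "x": 0, "y": 0, "z": 0, "hand": 0},
    {"wx": 0, "wy": 0, "wz": 0.04, "x": 0, "y": 0, "z": 0, "hand": 0},
    {"wx": 0, "wy": 0, "wz": 0.04, "x": 0, "y": 0, "z": 0, "hand": 0},
    {"wx": 0, "wy": 0, "wz": 0.03, "x": 0, "y": 0, "z": 0, "hand": 0},
    {"wx": 0, "wy": 0, "wz": 0, "x": 0, "y": 0, "z": 0, "hand": 0}
  ]
}}

```text
clock: 12.72
tcp_pos: [478.0, 207.4, 125.4]
orientation: [3.14, 0.0, 2.167]
force: [1.2, 2.5, 6.2]
grip_width: 12.9
gripper_force: 61.0
```

```bash
python3 go.py 479 206.5 71 2.126;  python3 - <<'E'
from h import *
t=get('side');u=get('top')
a=cv2.resize(t['color'][150:250,210:290,::-1],None,fx=5,fy=5,interpolation=2);b=cv2.resize(u['color'][190:265,200:280,::-1],None,fx=5,fy=5,interpolation=2)
cv2.imwrite('pics/s5.png',np.hstack([a,np.vstack([b,np.zeros((125,400,3),np.uint8)])]))
E
```

```text
t 12.725 shift/100 [-0.013  0.003  0.004] turn/pi [0.0006 0.     0.0132] tcp [478.  207.4 125.4] rpy [3.14  0.    2.167] F [1.2 2.5 6.2] T [ 0.34 -0.25  0.11] w 12.9 gf 60.953412652015686 q6 -0.416
```

View pics/s5.png

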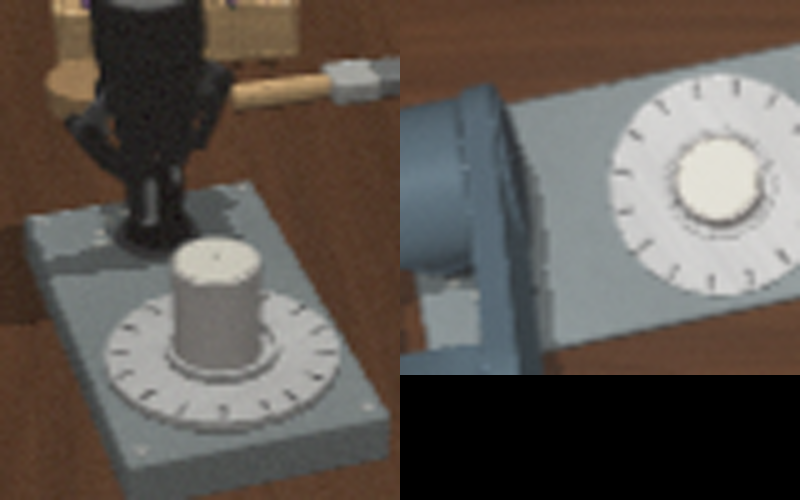

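The left panel shows the bar gripped and turned, with the tin seated at (217,310). In the right panel the platter's tick marks are all visible, so I'll measure the true rotation from the tick phase against the first picture.

```bash
cat > rot.py <<'E'
from h import *
def prof(im,c,z=46):
    a=np.arange(0,360,.5)*np.pi/180;o=0
    g=cv2.cvtColor(im['color'],cv2.COLOR_RGB2GRAY)
    for r in np.arange(60,71,1.):
        p=proj(im,np.c_[c[0]+r*np.cos(a),c[1]+r*np.sin(a),0*a+z]).astype(np.float32)
        o=o+cv2.remap(g,p[:,0],p[:,1],1).ravel().astype(float)
    b=np.array([np.median(np.roll(o,i)) for i in[0]]);k=np.ones(61)/61
    return o-np.convolve(np.r_[o[-30:],o,o[:30]],k,'valid')
for n in('top','side'):
    c=(507.2,48) if n=='top' else (508.5,46)
    A=prof(dict(np.load(n[0]+'0.npz')),c);B=prof(get(n),c)
    A=np.clip(A,-60,15);B=np.clip(B,-60,15)
    F=np.fft.fft(A),np.fft.fft(B);print(n,'dominant',np.argsort(-abs(F[0][:40]))[:3],np.argsort(-abs(F[1][:40]))[:3])
    N=int(np.argsort(-abs(F[0][8:40]))[0]+8)
    ph=np.angle(F[1][N]/F[0][N])/N  # shift = -rot ccw => clockwise = ph
    print('cw rot mod period',[round(ph+i*2*np.pi/N,3) for i in range(5)])
    x=np.fft.ifft(np.conj(F[0])*F[1]).real;j=np.argsort(-x)[:4];print('corr cw',((360-j*.5)*np.pi/180).round(3))
E
python3 rot.py
```

```text
top dominant [16  0 31] [16  0 32]
cw rot mod period [np.float64(-0.025), np.float64(0.368), np.float64(0.761), np.float64(1.153), np.float64(1.546)]
corr cw [1.152 1.161 1.143 1.169]
side dominant [16  0 32] [16  0 32]
cw rot mod period [np.float64(-0.03), np.float64(0.363), np.float64(0.755), np.float64(1.148), np.float64(1.541)]
corr cw [3.892 3.883 3.901 1.161]
```

The knob is at about 1.15 rad; 0.048 rad more is needed.

Request:
{"op": "move_arm", "data": {
  "series": [
    {"wx": 0, "wy": 0, "wz": 0.015, "x": 0, "y": 0, "z": 0, "hand": 0},
    {"wx": 0, "wy": 0, "wz": 0, "x": 0, "y": 0, "z": 0, "hand": 0},
    {"wx": 0, "wy": 0, "wz": 0, "x": 0, "y": 0, "z": 0, "hand": 0},
    {"wx": 0, "wy": 0, "wz": 0, "x": 0, "y": 0, "z": 0, "hand": 0}
  ]
}}

```text
clock: 13.42
tcp_pos: [478.0, 207.5, 125.4]
orientation: [3.14, 0.0, 2.121]
force: [2.4, 2.1, 5.7]
grip_width: 13.3
gripper_force: 61.0
```

```bash
python3 rot.py; python3 go.py 479 206.5 71 2.126
```

```text
top dominant [16  0 31] [16  0 32]
cw rot mod period [np.float64(0.022), np.float64(0.414), np.float64(0.807), np.float64(1.2), np.float64(1.593)]
corr cw [1.204 1.196 1.213 1.187]
side dominant [16  0 32] [16  0 14]
cw rot mod period [np.float64(0.021), np.float64(0.413), np.float64(0.806), np.float64(1.199), np.float64(1.591)]
corr cw [1.213 1.222 3.936 1.204]
t 13.525 shift/100 [-0.013  0.003  0.004] turn/pi [ 0.0006  0.     -0.0015] tcp [478.  207.5 125.4] rpy [3.14  0.    2.121] F [1.6 2.1 4.7] T [ 0.32 -0.16  0.17] w 12.8 gf 61.00011706352234 q6 -0.37
```

Both views read 1.20 rad, the third stop, and the grip is still holding.

```bash
python3 -c "
from plant import manip
print(manip.finish_job())"
```

```text
the job is handed in; nothing more can be done
None
```

I stood the tall white tin upright in the ring seat and let go of it. I then turned the knob clockwise to its third stop (1.20 rad in both camera views) and handed the job in at 13.5 s with the gripper still holding it there.

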